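Secure the tin in the keeper box and snap the lid shut

ROBOT

A 7-joint arm with a two-finger parallel gripper is mounted at the origin on a cart in front of the work surface, level with it; the furniture and walls round the work are solid. World frame = base frame: x ahead of the robot, y to its left, z up, the work surface at z = 0. Lengths are in m, angles in rad, forces in N, time in s.
With the tool pointing down it reaches from about 0.425 to 0.925 m from the base axis. Payload 6.8 kg.
Tool frame: the origin (TCP) lies between the finger pads; the fingertips stand r.tips_ahead ahead of it and the grasp point (between the pads) lies 5 mm behind it (r.tips_ahead is the distance from the TCP to the fingertips, in m); z points along the fingers, y is the line along which they close (so a half turn about z gives the same grasp; the last joint's range is limited). The gripper opens to 85 mm and grips with 20 to 120 N. Pads are 22 mm wide; open, the fingers measure 114 mm over their backs; the gripper's body (76 mm by 85 mm) begins 54 mm behind the grasp point. The pads swing forward as they close: fully open they stand 13 mm farther back than shut.
Start: joints at [-1.233, 0.477, 0.022, 1.555, -0.011, 1.109, -0.083], TCP at [0.291, 0.609, 0.245] pointing down, gripper open.
Joint ranges: [-2.96, 2.96], [-0.34, 2.1], [-1.41, 1.46], [0.24, 2.44], [-1.37, 4.51], [0.17, 1.92], [-2.96, 2.96]. Speed limits (rad/s): [2.39, 2.39, 3.14, 3.14, 3.14, 3.14, 3.14].

INTERFACE

Orientations are given as a rotation vector (axis times angle).
In Python, from bench import r gives the robot as it stands.
- The arm moves only by the tool move_arm, never from a script. Its argument "rows" is one flat list of numbers, 4 for each row, row after row: the shift along the tool's x, y, z in cm, then the turn about the tool's z in degrees. In form: [tx, ty, tz, twist, tx, ty, tz, twist, ...]. A call has 1 to 10 rows; each row is the pose to reach, as a shift and turn from the pose commanded when the call began, along the tool's axes at that moment; what a row does not reach only later rows make up. A row lasts 1/8 s, in which the tool goes at most 62.5 mm and 10.7 degrees, less where a joint would pass 70% of its speed; a pose out of reach is approached as far as the arm can. A call with a gripper value outside its range is refused whole. "fingers" is the opening, from 0 (shut) to 1 (fully open), set as the call begins (left out, the last holds). The fingers move at their own pace and stop on an object; "newtons" is the grip in N (left out, the last holds). Time passes only in rows, so rows that repeat a pose let the fingers close. It gives the time, the measured TCP pose, the force, the opening and the grip force at its end, in the units of the state.
- r.get_obs(): the state, without advancing time (a new reading comes with each control period).
- r.grab_frame(name): name is "scene" or "top" or "wrist"; returns the picture (400x640x3 uint8, blue, green, red); there is no depth.
- r.camera_params(name): a dict with "fx", "fy", "cx", "cy" (pixels), "world_from_camera" (4x4, takes a point from camera to world coordinates). Camera axes: x right, y down, z forward; pixel columns grow to the right and rows downward; lengths in m; the calibration is good to about 2 mm. A picture is of the moment at which its call begins: read the wrist's pose just before it. camera_params takes no time and is no camera call; for the wrist camera it gives the pose at the moment of the call.
- r.hand_in(): hands the job in; it is judged then, once.
The state is a dict: "clock": time; "joints": joint angles; "qvel": joint speeds; "tau": joint torques, N m; "tcp_pos": TCP position; "orientation": TCP orientation; "contact_force": force on the tool from outside, world axes, zero at the start; "moment": the same for the moment, N m; "grip_width": finger opening in m; "gripper_force": force on a finger pad.
Only numpy, scipy, OpenCV 4.12 (cv2) and the standard library are available. Lean on these libraries where they do the work, as an engineer would, in place of code of your own. Each camera call takes 0.05 s, during which the arm holds its last target. There are 200 camera calls.

TASK

Close up the keeper box: gently slide its divider against the tin and on until it presses the tin against the box's end wall, with no play left. Then swing the lid over and press its free edge down until the catch snaps and holds it fully shut. Leave the things around the box where they stand.

Things in the scene. Friction and masses are not known exactly. Their poses are not given: they have to be found in the camera images.
- keeper_box: White box fixed on the dark mat, outer 130 (x) x 210 (y) x 85 mm high, walls 5 mm, inner floor at 9 mm. Origin: centre of its underside, 6.5 mm above the counter. +x: hinge side (robot's left), -x: catch side, y: its length; the tin's end wall is the far one, inner face at y = -100 mm. A sprung steel catch, 44 mm wide, stands at the middle of the -x side, 33 mm out, 91 mm high.
- divider (a joint): Travel (m) of the grey upright divider plate, sliding in the box along the box's -y, 0 to 0.100. Its face towards the tin lies at box y = +0.050 - value, the plate is 8 mm thick, 112 mm wide, from 11 to 63 mm above the box's underside. It is stiff (about 3 N) and stays where it is left.
- divider_tab (a point): Middle of the top of the divider's thumb tab, 81 mm above the box's underside; the tab is 50 mm wide (box x), 10 mm thick (box y) and stands 18 mm above the plate, just under the rim. Behind it (+y) the box is empty.
- lid (a joint): Opening angle (rad) of the grey lid hinged on the +x rim: 0 shut, 1.57 upright, 2.2 furthest back. Stiff hinge, stays where left. Panel 140 mm from hinge to front edge, 210 mm wide, 8 mm thick. It meets the catch at about 0.14; from there the front edge must be pressed (about 10 N) until it snaps under the catch at 0.
- lid_hinge (a point): Middle of the hinge line: box x = +68 mm, y = 0, 87 mm above the box's underside; the line runs along box y.
- lid_front (a point): On the lid's outer face, middle of its width, 136 mm from the hinge line, 5 mm in from the front edge: the place to press. It moves with the lid; shut, it is 95 mm above the box's underside.
- food_tin: Upright food tin, 75 mm across and 58 mm tall, standing loose on the box's floor between the divider and the -y end wall. Origin: centre of its underside.
- peanut_jar: Bystander: jar with a screw cap, 66 mm across, 104 tall. Origin: centre of its underside.
- flat_tin: Bystander: flat tin, 86 mm across, 40 tall. Origin: centre of its underside.
- spice_jar: Bystander: slim spice jar, 44 mm across, 96 tall. Origin: centre of its underside. It stands beside the tall end cabinet on the right, whose solid side panel (x 0.25 to 0.57, y -0.03 to -0.01, from z = 0.45 up) bars the arm: fold the arm back to turn past it.
- cup: Bystander: tapered cup without a handle, 77 mm across, 105 tall. Origin: centre of its underside. Behind it hangs a wall cabinet: x over 0.57, y 0.08 to 0.63, from z = 0.44 up.
Things that resemble listed ones, but are neither listed nor needed, are in the scene too. Of the things that look like the food_tin, the smaller one is meant.

How it is judged:
On the way, in this order (a step that is already met when the one before it is completed fails the run):
1. with the lid still open, the divider presses the tin (over 1.5 N) against the end wall (y of food_tin in the frame of keeper_box below -0.0575 m and value of joint divider above 0.07 m and contact force between divider and food_tin above 1.5 N and value of joint lid above 0.5 rad), for 0.1 s.
2. the lid is pressed down past the catch, fully shut (value of joint lid below 0.03 rad), for 0.2 s.
At the end, for the whole second after the job is handed in: Lid shut under the catch (under 0.03 rad) and still; the tin upright (under 0.1 rad) and at rest, within about 5 mm of the -y end wall (box y below -57.5 mm); the divider up against it (joint over 0.070; 0.075 is tight) (value of joint lid below 0.03 rad and velocity of joint lid below 0.05 rad/s and y of food_tin in the frame of keeper_box below -0.0575 m and value of joint divider above 0.07 m and angle between food_tin's own z axis and vertical below 0.1 rad and linear speed of food_tin below 0.01 m/s); the robot touches nothing.
It fails at once if the tin is squeezed by the divider with more than 45 N (contact force between divider and food_tin above 45 N).
It fails at once if a bystander is moved more than 30 mm or knocked over (distance of any of peanut_jar, flat_tin, spice_jar, cup from where it was at the start of the episode above 0.03 m or angle between any of peanut_jar, flat_tin, spice_jar, cup's own z axis and vertical above 0.4 rad).
It also fails if it takes over 64 s, if anything falls off the work surface, if the arm or the gripper's body presses on something with over 40 N, if the wrist force passes 120 N, or if a joint passes its speed limit or range.

## Working session

There is one attempt and no reset: what is moved stays moved. The work goes in short steps, Python scripts to look and compute and a tool call to move; the robot and the scene stay as the last step left them, time stands still between calls to the robot, and variables do not carry over. Pictures are saved under pics/ and viewed, at most 10 in all, crops included, and the job is handed in when it is done.

Besides the shell and the picture viewer there is one more tool, called in YAML: its name, and indented under it one key for each argument. move_arm: Moves the arm, as the interface text tells. Its arguments: {"type":"object","properties":{"rows":{"type":"array"},"fingers":{"type":"number"},"newtons":{"type":"number"}},"required":["rows"]}

```bash
mkdir -p pics; ls; python3 - <<'E'
from bench import r
import cv2,numpy as np
o=r.get_obs();print(o['clock'],o['tcp_pos'],o['orientation'],r.tips_ahead,o['grip_width'])
for n in('scene','top'):
    cv2.imwrite(f'pics/{n}0.png',r.grab_frame(n));p=r.camera_params(n);print(n,p['fx'],p['cx'],p['cy'],np.round(p['world_from_camera'],3).tolist())
E
```

```text
pics
0.0 [0.29080111 0.60848454 0.244293  ] [-6.94461889e-01 -3.06355058e+00  2.98622163e-03] 0.014 0.08516759355753432
scene 361.89988275781394 321.9358695498138 206.97562585722915 [[-0.805, -0.368, 0.465, 0.08], [-0.593, 0.495, -0.635, 0.834], [0.003, -0.787, -0.616, 0.759], [0.0, 0.0, 0.0, 1.0]]
top 369.46449905127986 316.36025672997954 203.54414959226062 [[0.016, -0.984, 0.179, 0.44], [-0.999, -0.02, -0.025, 0.159], [0.028, -0.179, -0.983, 1.02], [0.0, 0.0, 0.0, 1.0]]
```

View pics/scene0.png

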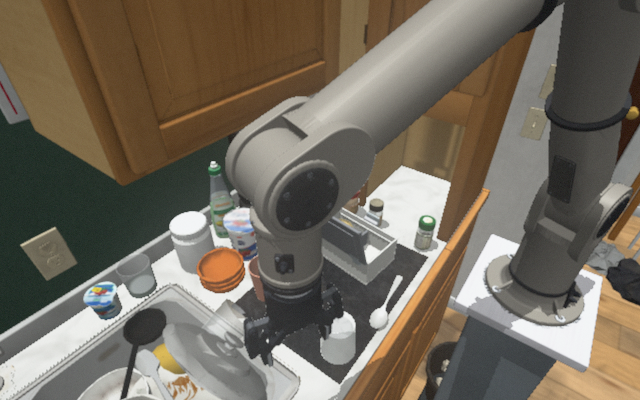

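View pics/top0.png

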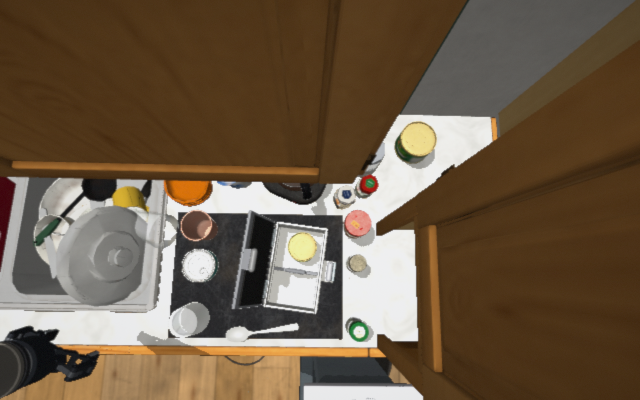

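The top view shows the white box around pixels (265-330, 222-312). The far wall is up (+x) and the tin is at (302,247). The divider is at about row 270, the catch at (328,271), and the lid is open on the left. I'll enlarge that area.

```bash
python3 - <<'E'
import cv2
a=cv2.imread('pics/top0.png')[200:325,160:390]
cv2.imwrite('pics/c1.png',cv2.resize(a,None,fx=3.45,fy=3.45,interpolation=cv2.INTER_CUBIC))
E
```

```text
(no output)
```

View pics/c1.png

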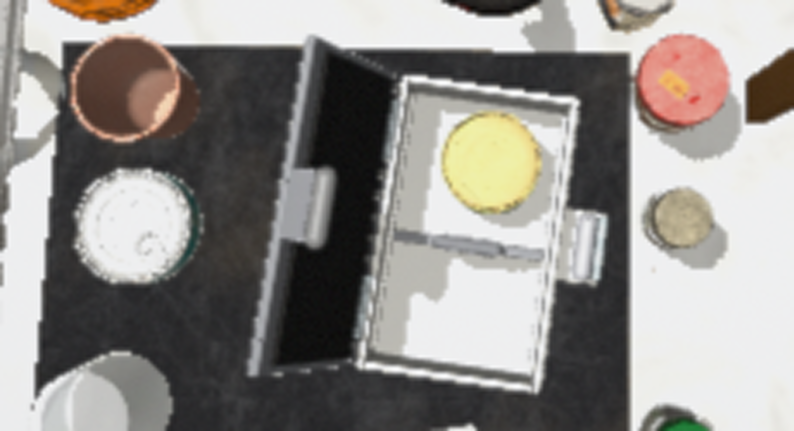

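The enlarged crop shows the rim corners at (402,78), (578,100), (537,389) and (360,366). The divider tab runs (430,240)-(500,250), the tin's top centre is (491,162), and the lid's front edge runs (310,38)-(252,372). Next I'll compute the box pose.

```bash
cat > h.py <<'E'
from bench import r
import cv2,numpy as np
def ray(n,uv,z,p=None):
    p=p or r.camera_params(n);T=np.array(p['world_from_camera'])
    d=T[:3,:3]@[(uv[0]-p['cx'])/p['fx'],(uv[1]-p['cy'])/p['fy'],1];c=T[:3,3]
    return c+d*(z-c[2])/d[2]
def proj(n,X):
    p=r.camera_params(n);T=np.array(p['world_from_camera']);q=T[:3,:3].T@(np.array(X)-T[:3,3])
    return np.array([p['cx']+p['fx']*q[0]/q[2],p['cy']+p['fy']*q[1]/q[2]])
E
python3 - <<'E'
from h import *
px=lambda x,y:(160+(x+.5)/3.45-.5,200+(y+.5)/3.45-.5)
C=[ray('top',px(*c),.0915) for c in[(402,78),(578,100),(537,389),(360,366)]]
for c in C:print(np.round(c,4))
print([round(float(np.linalg.norm(C[i]-C[i-1])),4) for i in range(4)])
c=np.mean(C,0);
# box frame: local corners (x,y): FL=(65,-105) FR=(-65,-105) NR=(-65,105) NL=(65,105)
L=np.array([(65,-105),(-65,-105),(-65,105),(65,105)])/1000
P=np.array(C)[:,:2]-c[:2]
yaw=np.angle(sum((P[:,0]+1j*P[:,1])*np.conj(L[:,0]+1j*L[:,1])))
R=np.array([[np.cos(yaw),-np.sin(yaw)],[np.sin(yaw),np.cos(yaw)]])
print('box',c[:2],yaw,np.degrees(yaw)); print('resid',np.round((P-L@R.T)*1000,1).tolist())
b=lambda w:R.T@(w[:2]-c[:2])
print('tin',b(ray('top',px(491,162),.0065+.009+.058)))
for q in[(430,238),(500,248),(400,236),(540,255)]:print('div',b(ray('top',px(*q),.0875)))
h=c[:2]+R@[.068,0]
for th in(1.4,1.57,1.75,1.9,2.05,2.2):
    o=[]
    for y in(-.105,.105):
        w=c[:2]+R@[.068-.14*np.cos(th),y]; q=proj('top',[*w,.0935+.14*np.sin(th)]); o+=list(np.round((q-[160,200])*3.45,0))
    print(th,o)
E
```

```text
[0.5592 0.2364 0.0915]
[0.5455 0.1074 0.0915]
[0.3411 0.1341 0.0915]
[0.3551 0.2587 0.0915]
[0.2054, 0.1298, 0.2062, 0.1254]
box [0.45021922 0.18413198] 1.4544100285379862 83.33155631672822
resid [[-2.8, -0.1], [-1.5, -0.0], [2.7, 2.3], [1.6, -2.2]]
tin [-0.00802026 -0.05144017]
div [0.0275984 0.0091243]
div [-0.02322622  0.00950554]
div [0.04913166 0.01056107]
div [-0.05239438  0.01062372]
1.4 [np.float64(416.0), np.float64(48.0), np.float64(363.0), np.float64(394.0)]
1.57 [np.float64(378.0), np.float64(42.0), np.float64(323.0), np.float64(389.0)]
1.75 [np.float64(339.0), np.float64(37.0), np.float64(282.0), np.float64(383.0)]
1.9 [np.float64(308.0), np.float64(34.0), np.float64(250.0), np.float64(378.0)]
2.05 [np.float64(279.0), np.float64(32.0), np.float64(221.0), np.float64(372.0)]
2.2 [np.float64(255.0), np.float64(31.0), np.float64(196.0), np.float64(366.0)]
```

The box is at (0.450, 0.184) with yaw 83.3°, and the side lengths come out within about 4 mm. The divider is at about 0.045 and the lid at about 1.9 rad. The tin centre is at y=-51, so it will move about 11 mm. I'll rise, turn to the box axes, shut the fingers and go above the space behind the tab.

move_arm:
  rows: [0,0,-6,0,-5,-5.7,-7,-5,-9,-10.3,-7,-10,-13,-14.9,-7,-15,-17,-19.4,-7,-18.8,-21,-24,-7,-18.8,-25,-28.6,-7,-18.8,-28.7,-32.8,-7,-18.8,-28.7,-32.8,-7,-18.8,-28.7,-32.8,-7,-18.8]
  fingers: 0

```text
clock: 1.35
tcp_pos: [0.4083, 0.1898, 0.3152]
orientation: [-0.185, -3.136, -0.001]
contact_force: [-0.2, 0.7, 0.0]
grip_width: 0.0
gripper_force: 0.0
```

```bash
python3 - <<'E'
from h import *
from scipy.spatial.transform import Rotation as Ro
o=r.get_obs();print(o['clock'],o['tcp_pos'],np.round(Ro.from_rotvec(o['orientation']).as_matrix(),3).tolist(),o['contact_force'],o['joints'])
cv2.imwrite('pics/s1.png',r.grab_frame('scene'));cv2.imwrite('pics/w1.png',r.grab_frame('wrist'))
cv2.imwrite('pics/v1.png',np.vstack([cv2.imread('pics/s1.png')[100:400],cv2.imread('pics/w1.png')[100:400]]))
E
```

```text
1.35 [0.40829318 0.18977086 0.31523886] [[-0.993, 0.117, -0.0], [0.117, 0.993, 0.0], [0.0, 0.0, -1.0]] [-0.16369006  0.66444858  0.02240333] [-0.75092696  0.02411647  0.18198535  1.98552107 -0.00534088  1.13235102
  0.88633639]
```

View pics/v1.png

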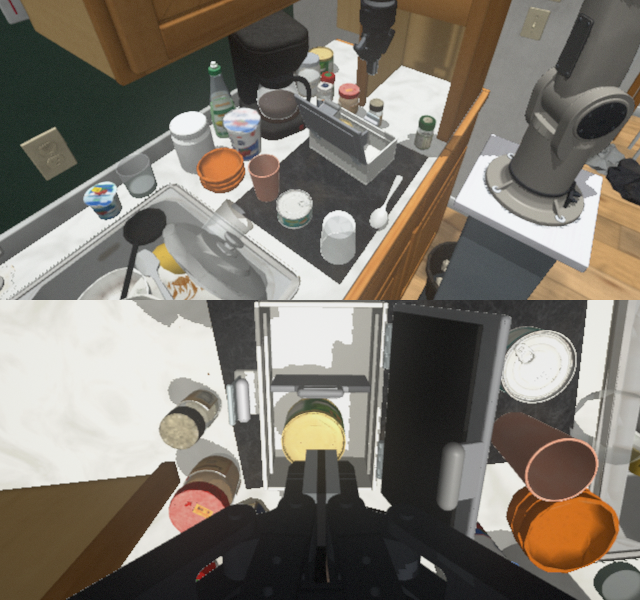

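The wrist view has the catch on the left, the divider at v1 rows 376-393 with its tab at columns 299-344, and the tin at (313,438). The box rim sides are at columns about 258-272 and 370-387. I'll check the divider position on the right planes.

```bash
python3 - <<'E'
from h import *
p=r.camera_params('wrist');print(np.round(p['world_from_camera'],3).tolist(),p['fx'])
c=np.array([.4502,.1841]);y=1.4544;R=np.array([[np.cos(y),-np.sin(y)],[np.sin(y),np.cos(y)]])
b=lambda uv,z:np.round(R.T@(ray('wrist',uv,z)[:2]-c),4)
B=lambda x,y,z:np.round(proj('wrist',[*(c+R@[x,y]),z])).tolist()
print('tabtop pix',b((299,187),.0875),b((344,187),.0875),b((322,193),.0875),'plate back bottom/top',b((272,176),.0695),b((370,187),.0695))
print('tin',b((313,238),.0735))
print('rim catch outer',b((257,110),.0915),b((249,285),.0915),'hinge',b((386,110),.0915))
g=cv2.imread('pics/w1.png');big=cv2.resize(g[90:320,220:420],None,fx=2.6,fy=2.6,interpolation=cv2.INTER_CUBIC)
cv2.imwrite('pics/c2.png',big)
for X in[(-.065,.105,.0915),(.065,.105,.0915),(-.065,-.05,.0915),(.065,-.05,.0915)]:print(B(*X))
E
```

```text
[[0.115, 0.944, 0.309, 0.33], [0.993, -0.109, -0.036, 0.2], [0.0, 0.311, -0.95, 0.444], [0.0, 0.0, 0.0, 1.0]] 353.21105990062017
tabtop pix [-0.0211  0.0166] [0.0262 0.0167] [0.0031 0.01  ] plate back bottom/top [-0.0516  0.0238] [0.0562 0.0114]
tin [-0.007  -0.0485]
rim catch outer [-0.0603  0.0957] [-0.0801 -0.0991] hinge [0.0651 0.0959]
[252.0, 100.0]
[386.0, 100.0]
[260.0, 246.0]
[378.0, 246.0]
```

View pics/c2.png

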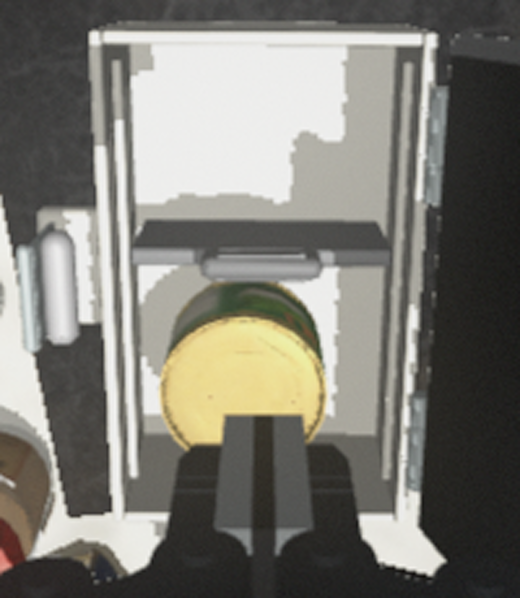

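The near rim corners at crop (92,32) and (434,32) agree with the prediction to within 2-3 mm. The tab centre is at box y≈+0.011. I'll go down behind it.

move_arm:
  rows: [0,0,6,0,0,0,12,0,0,0,17,0,0,0,21,0,0,0,23.5,0,0,0,23.5,0]

```text
clock: 2.2
tcp_pos: [0.407, 0.1899, 0.0786]
orientation: [-0.181, -3.133, 0.004]
contact_force: [0.1, -0.5, 0.6]
grip_width: -0.0003
gripper_force: 0.0
```

move_arm:
  rows: [-0.5,0,0,0,-0.8,0,0,0,-1.1,0,0,0,-1.4,0,0,0,-1.7,0,0,0,-2.0,0,0,0,-2.0,0,0,0]

```text
clock: 3.08
tcp_pos: [0.4283, 0.1869, 0.0802]
orientation: [-0.185, -3.136, 0.0]
contact_force: [-2.5, 0.6, 1.5]
grip_width: -0.0001
gripper_force: 1.1
```

In contact (about 2.5 N). I'll push on slowly, watching the force.

move_arm:
  rows: [-0.2,0,0,0,-0.4,0,0,0,-0.6,0,0,0,-0.8,0,0,0,-1.0,0,0,0,-1.2,0,0,0,-1.4,0,0,0,-1.4,0,0,0]

```text
clock: 4.08
tcp_pos: [0.4426, 0.1852, 0.0802]
orientation: [0.185, 3.136, -0.0]
contact_force: [-1.3, -0.9, -1.2]
grip_width: -0.0001
gripper_force: 1.0
```

move_arm:
  rows: [-0.1,0,0,0,-0.2,0,0,0,-0.3,0,0,0,-0.4,0,0,0,-0.5,0,0,0,-0.5,0,0,0]

```text
clock: 4.82
tcp_pos: [0.4473, 0.1846, 0.0802]
orientation: [-0.185, -3.136, 0.0]
contact_force: [-3.5, -1.1, -0.9]
grip_width: -0.0002
gripper_force: 1.8
```

move_arm:
  rows: [-0.1,0,0,0,-0.2,0,0,0,-0.3,0,0,0,-0.3,0,0,0]

```text
clock: 5.32
tcp_pos: [0.4504, 0.1843, 0.0803]
orientation: [0.185, 3.136, -0.0]
contact_force: [-3.6, -1.6, -1.7]
grip_width: -0.0004
gripper_force: 1.7
```

move_arm:
  rows: [-0.1,0,0,0,-0.2,0,0,0,-0.2,0,0,0]

```text
clock: 5.7
tcp_pos: [0.4524, 0.1841, 0.0802]
orientation: [0.185, 3.136, -0.0]
contact_force: [-3.8, -1.5, -0.8]
grip_width: -0.0002
gripper_force: 1.8
```

move_arm:
  rows: [-0.1,0,0,0,-0.2,0,0,0,-0.2,0,0,0]

```text
clock: 6.08
tcp_pos: [0.4544, 0.1839, 0.0803]
orientation: [0.185, 3.136, 0.0]
contact_force: [-4.6, -1.2, -0.6]
grip_width: 0.0001
gripper_force: 1.8
```

move_arm:
  rows: [-0.1,0,0,0,-0.1,0,0,0]

```text
clock: 6.32
tcp_pos: [0.4546, 0.1839, 0.0803]
orientation: [-0.184, -3.135, 0.0]
contact_force: [-6.2, -1.6, 2.0]
grip_width: -0.0001
gripper_force: 3.0
```

```bash
python3 - <<'E'
from h import *
print(r.get_obs()['contact_force'])
g=r.grab_frame('wrist');cv2.imwrite('pics/w2.png',g);t=r.grab_frame('top');cv2.imwrite('pics/t2.png',t)
a=cv2.resize(t[210:320,230:350],None,fx=3.6,fy=3.6,interpolation=cv2.INTER_CUBIC)
w=cv2.resize(g,(600,375));a=cv2.resize(a,(409,375)); 
cv2.imwrite('pics/v2.png',cv2.resize(np.hstack([a,w]),(800,297)))
E
```

```text
[-6.17344373 -1.57857096  2.04265144]
```

View pics/v2.png

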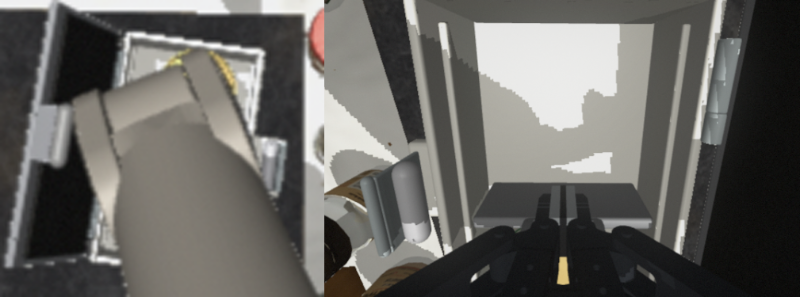

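The TCP stopped at x=0.4546 while the force rose, so the tin is at the wall. I'll press a bit more.

move_arm:
  rows: [-0.1,0,0,0,-0.2,0,0,0,-0.2,0,0,0,-0.2,0,0,0]

```text
clock: 6.92
tcp_pos: [0.4548, 0.1839, 0.0802]
orientation: [-0.183, -3.132, 0.001]
contact_force: [-12.5, -1.2, 6.6]
grip_width: -0.0002
gripper_force: 5.8
```

move_arm:
  rows: [-0.1,0,0,0,-0.2,0,0,0,-0.2,0,0,0,-0.2,0,0,0]

```text
clock: 7.42
tcp_pos: [0.4549, 0.1839, 0.08]
orientation: [-0.181, -3.128, 0.002]
contact_force: [-17.2, 0.5, 10.1]
grip_width: 0.0003
gripper_force: 8.4
```

Firm pressing is confirmed (17 N, no more travel). Now I'll back off, rise, and go over the lid to its outer side.

move_arm:
  rows: [1,0,0,0,2,0,0,0,2,0,-6,0,2,0,-12,0,2,0,-18,0,2,0,-24,0,2,0,-24,0]

```text
clock: 8.3
tcp_pos: [0.4423, 0.1873, 0.3258]
orientation: [0.185, 3.126, 0.012]
contact_force: [0.3, 0.2, -1.7]
grip_width: -0.0004
gripper_force: 0.0
```

move_arm:
  rows: [0,5,0,0,-1,10,0,0,-1.5,16.5,0,0,-1.5,16.5,0,0,-1.5,16.5,5,0,-1.5,16.5,10,0,-1.5,16.5,12,0,-1.5,16.5,12,0]

```text
clock: 9.3
tcp_pos: [0.4728, 0.3462, 0.1982]
orientation: [-0.186, -3.134, 0.005]
contact_force: [-0.1, 0.3, 0.5]
grip_width: 0.0001
gripper_force: 0.0
```

```bash
python3 - <<'E'
from h import *
o=r.get_obs();c=np.array([.4515,.185]);y=1.4544;R=np.array([[np.cos(y),-np.sin(y)],[np.sin(y),np.cos(y)]])
print('box xy',R.T@(o['tcp_pos'][:2]-c),o['tcp_pos'],o['contact_force'])
t=r.grab_frame('top');cv2.imwrite('pics/t3.png',t);s=r.grab_frame('scene');cv2.imwrite('pics/s3.png',s)
a=cv2.resize(t[200:330,160:390],(400,226));b=cv2.resize(s[150:350,180:480],(400,267))
a=np.vstack([a,np.zeros((41,400,3),np.uint8)]);cv2.imwrite('pics/v3.png',np.hstack([a,b]))
E
```

```text
box xy [ 0.16257819 -0.00240311] [0.47276765 0.34619904 0.19824985] [-0.10762884  0.2567521   0.49511487]
```

View pics/v3.png

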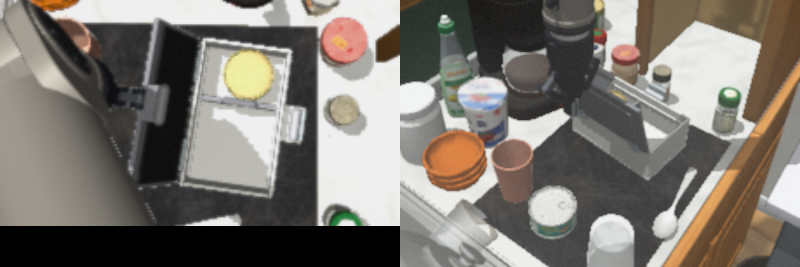

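The top view shows the tin at the far wall with the divider tight against it, and the gripper stands just outside the lid's front edge. Now I'll swing the lid along its arc.

move_arm:
  rows: [0,-1.5,0,0,0,-3,0,0,0,-4.5,0,0,0,-6,-0.5,0,0,-7.2,-1.2,0,0,-8.2,-1.8,0,0,-9.2,-2.4,0,0,-9.2,-2.4,0]

```text
clock: 10.4
tcp_pos: [0.463, 0.2553, 0.2247]
orientation: [0.187, 3.136, -0.0]
contact_force: [0.3, -0.5, 0.2]
grip_width: 0.0002
gripper_force: 0.0
```

move_arm:
  rows: [0,-1.2,0,0,0,-2.4,0.2,0,0,-3.5,0.6,0,0,-4.6,1.0,0,0,-5.6,1.6,0,0,-6.6,2.3,0,0,-7.5,3.1,0,0,-7.5,3.1,0]

```text
clock: 11.4
tcp_pos: [0.4534, 0.1808, 0.1924]
orientation: [-0.187, -3.135, 0.002]
contact_force: [-0.7, -0.1, 0.5]
grip_width: -0.0
gripper_force: 0.0
```

```bash
python3 - <<'E'
from h import *
o=r.get_obs();c=np.array([.4515,.185]);y=1.4544;R=np.array([[np.cos(y),-np.sin(y)],[np.sin(y),np.cos(y)]])
print('box xy',R.T@(o['tcp_pos'][:2]-c),o['tcp_pos'],o['contact_force'],o['joints'])
t=r.grab_frame('wrist');s=r.grab_frame('scene');cv2.imwrite('pics/s4.png',s)
a=cv2.resize(t,(400,250));b=cv2.resize(s,(400,250))
cv2.imwrite('pics/v4.png',np.hstack([a,b]))
E
```

```text
box xy [-0.00396908 -0.00241856] [0.45344125 0.1807769  0.19242242] [-0.65564347 -0.07044364  0.45183531] [-0.66449892  0.2348016   0.18184994  2.055764   -0.05528133  0.8575003
  1.00062259]
```

View pics/v4.png

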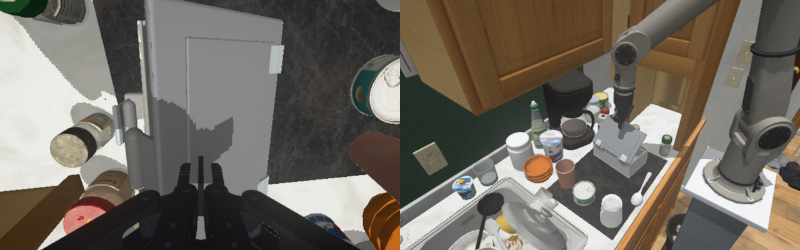

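The wrist view shows the lid tilted over the box beneath the fingers. Continuing the arc.

move_arm:
  rows: [0,-0.8,0.8,0,0,-1.6,1.7,0,0,-2.3,2.6,0,0,-3.0,3.5,0,0,-3.6,4.4,0,0,-4.1,5.2,0,0,-4.1,5.2,0]

```text
clock: 12.38
tcp_pos: [0.4486, 0.1404, 0.1405]
orientation: [-0.186, -3.135, 0.002]
contact_force: [-0.4, -0.8, 0.3]
grip_width: -0.0001
gripper_force: 0.0
```

move_arm:
  rows: [0,-0.8,0,0,0,-1.4,0.2,0,0,-1.5,0.4,0,0,-1.5,0.4,0]

```text
clock: 12.88
tcp_pos: [0.4474, 0.1262, 0.1372]
orientation: [-0.185, -3.136, 0.0]
contact_force: [0.5, -0.2, 0.5]
grip_width: -0.0
gripper_force: 0.0
```

move_arm:
  rows: [0,-0.4,0.3,0,0,-0.4,0.6,0,0,-0.4,0.9,0,0,-0.4,1.2,0,0,-0.4,1.2,0]

```text
clock: 13.5
tcp_pos: [0.4471, 0.122, 0.1253]
orientation: [0.185, 3.136, -0.0]
contact_force: [-0.2, -0.1, 1.2]
grip_width: -0.0
gripper_force: 0.6
```

move_arm:
  rows: [0,0,0.3,0,0,0,0.6,0,0,0,0.9,0,0,0,1.1,0,0,0,1.1,0]

```text
clock: 14.12
tcp_pos: [0.4468, 0.1226, 0.1151]
orientation: [-0.185, -3.135, -0.001]
contact_force: [-5.2, -2.2, 16.3]
grip_width: -0.0003
gripper_force: 8.2
```

move_arm:
  rows: [0,0,0.2,0,0,0,0.4,0,0,0,0.4,0]

```text
clock: 14.5
tcp_pos: [0.4472, 0.1226, 0.1141]
orientation: [-0.186, -3.135, -0.003]
contact_force: [-17.0, -6.3, 56.6]
grip_width: -0.0
gripper_force: 28.4
```

move_arm:
  rows: [0,0,0.2,0,0,0,0.4,0,0,0,0.4,0,0,0,0.4,0]

```text
clock: 15.0
tcp_pos: [0.4475, 0.1226, 0.113]
orientation: [-0.187, -3.136, -0.005]
contact_force: [-29.1, -8.6, 96.6]
grip_width: -0.0001
gripper_force: 48.6
```

It is solidly at the stop. I'll release, rise and look.

move_arm:
  rows: [0,0,-1,0,0,0,-3,0,0,0,-8,0,0,1,-14,0,0,4,-20,0,0,4,-20,0]

```text
clock: 15.75
tcp_pos: [0.4535, 0.1653, 0.3103]
orientation: [0.179, 3.13, 0.008]
contact_force: [-0.5, -0.8, -1.0]
grip_width: 0.0001
gripper_force: 0.0
```

```bash
python3 - <<'E'
from h import *
o=r.get_obs();print(o['tcp_pos'],o['contact_force'])
c=np.array([.4515,.185]);y=1.4544;R=np.array([[np.cos(y),-np.sin(y)],[np.sin(y),np.cos(y)]])
for th in(0,.05,.14):
    P=[proj('wrist',[*(c+R@[.068-.14*np.cos(th)+.008*np.sin(th),yy]),.0935+.14*np.sin(th)+.008*np.cos(th)]) for yy in(.105,.0)];print(th,np.round(P,1).tolist())
t=r.grab_frame('wrist');s=r.grab_frame('scene');cv2.imwrite('pics/w5.png',t)
a=cv2.resize(t,(512,320));b=cv2.resize(s[180:340,330:470],(280,320))
cv2.imwrite('pics/v5.png',np.hstack([a,b]))
E
```

```text
[0.45351806 0.16532475 0.31031354] [-0.526995   -0.79883218 -0.98909734]
0 [[259.6, 43.9], [265.3, 161.2]]
0.05 [[259.0, 43.1], [264.9, 162.8]]
0.14 [[258.9, 41.7], [265.0, 165.8]]
```

View pics/v5.png

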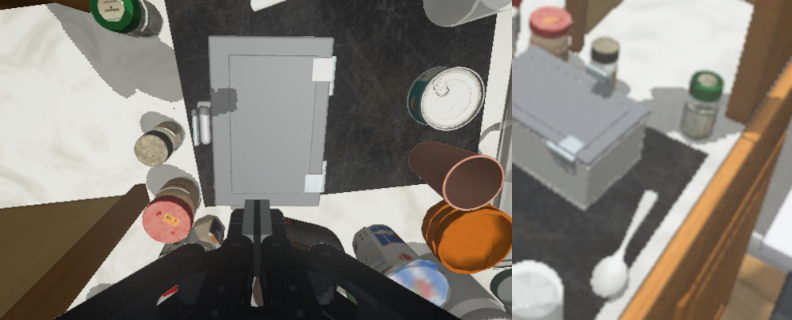

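The lid looks flat and the catch roller (205,125) overlaps its front tongue. As a cheap check, I'll lower to 6 mm above the shut height over the front edge. A sprung-open lid would show force there.

move_arm:
  rows: [0,-2,5,0,0,-4,11,0,0,-4,16,0,0,-4,18,0,0,-4,18.8,0,0,-4,18.8,0]

```text
clock: 16.6
tcp_pos: [0.4463, 0.1217, 0.1176]
orientation: [-0.186, -3.134, 0.002]
contact_force: [-0.2, -1.1, 0.2]
grip_width: -0.0001
gripper_force: 0.0
```

move_arm:
  rows: [0,0,-3,0,0,0,-9,0,0,0,-15,0,0,0,-15,0,0,0,-15,0]

```text
clock: 17.23
tcp_pos: [0.4469, 0.1223, 0.2689]
orientation: [0.185, 3.135, 0.002]
contact_force: [-1.0, 0.4, -0.8]
grip_width: -0.0001
gripper_force: 0.0
```

There was no contact down to 2 mm above the shut height, so the lid is held shut.

```bash
python3 -c "
from bench import r
print(r.hand_in())"
```

```text
the job is handed in; nothing more can be done
None
```

I slid the divider until it pressed the tin firmly against the end wall, closed the lid and pressed it down until the catch held it shut, touched no bystander as far as I could tell, and handed the job in at about 17 s; no verdict was returned.

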